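# Sweep used tea lights into the dustpan

## Robot

A 7-joint arm with a two-finger parallel gripper is mounted at the origin on a cart in front of the work surface, level with it; the furniture and walls round the work are solid. World frame = base frame: x ahead of the robot, y to its left, z up, the work surface at z = 0. Lengths are in m, angles in rad, forces in N, time in s.
With the tool pointing down it reaches from about 0.35 to 0.775 m from the base axis. Payload 3.1 kg.
Tool frame: the origin (TCP) lies at the very end of the fingers, on their centre line; the grasp point (between the pads) lies 19 mm behind it; z points along the fingers, y is the line along which they close (so a half turn about z gives the same grasp; the last joint's range is limited). The gripper opens to 85 mm and grips with 20 to 120 N. Pads are 22 mm wide; open, the fingers measure 114 mm over their backs; the gripper's body (76 mm by 85 mm) begins 54 mm behind the grasp point. The pads swing forward as they close: fully open they stand 13 mm farther back than shut.
Start: joints at [-1.33, 0.311, 0.014, 1.512, -0.004, 1.319, -0.027], TCP at [0.153, 0.528, 0.231] pointing down, gripper open.
Joint ranges: [-2.7, 2.7], [-0.3, 1.91], [-1.27, 1.3], [0.12, 2.57], [-1.44, 4.58], [0.2, 2.03], [-3.05, 3.05]. Speed limits (rad/s): [2.79, 2.79, 3.14, 3.14, 3.14, 3.14, 3.14].

## Interface

Orientations are given as a rotation vector (axis times angle).
In Python, from plant import observe, snapshot, get_calibration, hand_in gives the robot as it stands.
- The arm moves only by the tool jog_arm, never from a script. Its argument "commands" is a list of rows, each an object of numbers: "x", "y", "z": the shift along the tool's x, y, z in m; "wx", "wy", "wz": the turn, a rotation vector about the tool's x, y, z in degrees; "hand": the opening, from -1 (shut) to 1 (fully open). In form: [{"x": .., "y": .., "z": .., "wx": .., "wy": .., "wz": .., "hand": ..}, ...]. A call has 1 to 12 rows; each row is the pose to reach, as a shift and turn from the pose commanded when the call began, along the tool's axes at that moment; what a row does not reach only later rows make up. A row lasts 1/10 s, in which the tool goes at most 50 mm and 8.59 degrees, less where a joint would pass 70% of its speed; a pose out of reach is approached as far as the arm can. A call with a gripper value outside its range is refused whole. The fingers move at their own pace and stop on an object; "force" is the grip in N (left out, the last holds). Time passes only in rows, so rows that repeat a pose let the fingers close. It gives the time, the measured TCP pose, the force, the opening and the grip force at its end, in the units of the state.
- observe(): the state, without advancing time (a new reading comes with each control period).
- snapshot(name): name is "side" or "top"; returns the picture (480x640x3 uint8, red, green, blue); there is no depth.
- get_calibration(name): a dict with "intrinsics" (3x3 intrinsics, pixels), "distortion" ([k1, k2, p1, p2, k3] as OpenCV has them; the pictures are not rectified), "view" (4x4, takes a point from world to camera coordinates). Camera axes: x right, y down, z forward; pixel columns grow to the right and rows downward; lengths in m; the calibration is good to about 2 mm. A picture is of the moment at which its call begins. get_calibration takes no time and is no camera call.
- hand_in(): hands the job in; it is judged then, once.
The state is a dict: "t": time; "qpos": joint angles; "joint_velocities": joint speeds; "joint_torque": joint torques, N m; "ee_pos": TCP position; "ee_rot": TCP orientation; "contact_force": force on the tool from outside, world axes, zero at the start; "moment": the same for the moment, N m; "opening": opening from 0.0 (shut) to 1.0 (fully open); "grasp_force": force on a finger pad.
Only numpy, scipy, OpenCV 4.12 (cv2) and the standard library are available. Lean on these libraries where they do the work, as an engineer would, in place of code of your own. Each camera call takes 0.05 s, during which the arm holds its last target. There are 200 camera calls.

## Task

Four used tea lights lie about on the worktop. Take the scraper out of its slanted stand, sweep all four tea lights with it into the dustpan until they lie completely inside, and put the scraper back home in its stand. Do not touch the tea lights with the gripper, and leave the tin, the salt shaker and the jar where they are.

Things in the scene. Friction and masses are not known exactly. Their poses are not given: they have to be found in the camera images.
- scraper: Hand scraper, 0.13 kg, same after a half turn about z. Steel blade 100 mm wide (x), 5 mm thick (y), z 0 to 55 mm; ferrule 60 x 14 mm, z 51 to 65; flat-sided wooden grip 30 (x) by 20 mm (y), z 65 to 150. Origin: middle of the blade's lower edge; z up along the grip. Starts home in the stand, leaning 35 degrees in the plane of its blade.
- scraper_grip (a point): Centre of the scraper's wooden grip, on its axis 110 mm above the blade's edge; pinch it here across the 20 mm thickness, fingers parallel to the grip.
- stand: Fixed wooden stand. Two cheeks (inner faces at y = +-4 mm, mouth flared to about 24 mm) hold the blade. Inside, a floor rising to +x at 35 deg carries the blade's edge, a stop on the -x side its side edge. Home, the scraper leans 35 deg, grip to stand -x, thickness along stand y; it goes in and out along that line; its lowest 57 mm are covered. Origin: under middle of 118 x 60 mm foot.
- stand_seat (a point): Where the origin of the scraper (middle of its blade's lower edge) lies when it is home in the stand: 42 mm above the stand's origin.
- dustpan: Fixed metal dustpan; mouth (-x side) faces roughly to the robot's left. Floor 3 mm thick, x -67 to +67 mm; a thin lip slopes to the worktop from x = -67 to -92. Walls 32 mm high on the other three sides, inner faces at x = +63 and y = +-90 mm. A 75 mm round handle sticks out behind (+x). Origin: under the middle of the floor; z up.
- candle_1: Tea-light candle in a metal cup, flat round disc 38 mm across, 15 mm high, 14 g, slides easily. Origin: centre of its underside. It starts flat on the worktop between stand and dustpan.
- candle_2: Tea-light candle in a metal cup, flat round disc 38 mm across, 15 mm high, 14 g, slides easily. Origin: centre of its underside. It starts flat on the worktop between stand and dustpan.
- candle_3: Tea-light candle in a metal cup, flat round disc 38 mm across, 15 mm high, 14 g, slides easily. Origin: centre of its underside. It starts flat on the worktop between stand and dustpan.
- candle_4: Tea-light candle in a metal cup, flat round disc 38 mm across, 15 mm high, 14 g, slides easily. Origin: centre of its underside. It starts flat on the worktop between stand and dustpan.
- tin: Bystander: food tin, 57 mm across, 72 mm tall, loose, at the back edge of the work area. Origin: centre of its underside.
- shaker: Bystander: salt shaker, 44 mm across, 90 mm tall, loose, at the back edge of the work area. Origin: centre of its underside.
- jar: Bystander: jar with a lid, 71 mm across, 110 mm tall, loose, at the back edge of the work area. Origin: centre of its underside.
There are look-alikes about, which are no part of the job. What is shaped like the candle_2 but purple is not meant. Leave any purple look-alike of the stand alone.

How it is judged:
On the way, in this order (a step that is already met when the one before it is completed fails the run):
1. the scraper is out of its stand, more than 120 mm from its seat (distance between scraper and stand_seat above 0.12 m), for 0.1 s.
2. all four tea lights are inside the dustpan while the scraper is still out (x of candle_1 in the frame of dustpan between -0.047 and 0.07 m and y of candle_1 in the frame of dustpan between -0.09 and 0.09 m and z of candle_1 in the frame of dustpan between -0.01 and 0.035 m and x of candle_2 in the frame of dustpan between -0.047 and 0.07 m and y of candle_2 in the frame of dustpan between -0.09 and 0.09 m and z of candle_2 in the frame of dustpan between -0.01 and 0.035 m and x of candle_3 in the frame of dustpan between -0.047 and 0.07 m and y of candle_3 in the frame of dustpan between -0.09 and 0.09 m and z of candle_3 in the frame of dustpan between -0.01 and 0.035 m and x of candle_4 in the frame of dustpan between -0.047 and 0.07 m and y of candle_4 in the frame of dustpan between -0.09 and 0.09 m and z of candle_4 in the frame of dustpan between -0.01 and 0.035 m and distance between scraper and stand_seat above 0.12 m), for 0.2 s.
At the end, for the whole second after the job is handed in: Each tea light lies in the dustpan, its centre 20 mm or more behind the floor's front edge; the scraper is home: blade edge within 14 mm of the seat, leaning 27 to 42 degrees towards the stand's -x, its thickness within 11 degrees of the stand's y; all released and at rest (x of candle_1 in the frame of dustpan between -0.047 and 0.07 m and y of candle_1 in the frame of dustpan between -0.09 and 0.09 m and z of candle_1 in the frame of dustpan between -0.01 and 0.035 m and x of candle_2 in the frame of dustpan between -0.047 and 0.07 m and y of candle_2 in the frame of dustpan between -0.09 and 0.09 m and z of candle_2 in the frame of dustpan between -0.01 and 0.035 m and x of candle_3 in the frame of dustpan between -0.047 and 0.07 m and y of candle_3 in the frame of dustpan between -0.09 and 0.09 m and z of candle_3 in the frame of dustpan between -0.01 and 0.035 m and x of candle_4 in the frame of dustpan between -0.047 and 0.07 m and y of candle_4 in the frame of dustpan between -0.09 and 0.09 m and z of candle_4 in the frame of dustpan between -0.01 and 0.035 m and distance between scraper and stand_seat below 0.014 m and angle between scraper's own z axis and vertical between 0.48 and 0.74 rad and x of scraper_grip in the frame of stand below -0.035 m and angle between the y axis of scraper and the y axis of stand, either way round below 0.2 rad and linear speed of each of candle_1, candle_2, candle_3, candle_4, scraper below 0.02 m/s); the robot touches nothing.
It fails at once if the robot itself touches a candle (contact force between any of the fingers, the arm and candle_1 above 0.3 N or contact force between any of the fingers, the arm and candle_2 above 0.3 N or contact force between any of the fingers, the arm and candle_3 above 0.3 N or contact force between any of the fingers, the arm and candle_4 above 0.3 N).
It fails at once if the tin, the shaker or the jar is shifted by more than 30 mm (distance of any of tin, shaker, jar from where it was at the start of the episode above 0.03 m).
It also fails if it takes over 72 s, if anything falls off the work surface, if the arm or the gripper's body presses on something with over 40 N, if the wrist force passes 120 N, or if a joint passes its speed limit or range.

## Working session

There is one attempt and no reset: what is moved stays moved. The work goes in short steps, Python scripts to look and compute and a tool call to move; the robot and the scene stay as the last step left them, time stands still between calls to the robot, and variables do not carry over. Pictures are saved under pics/ and viewed, at most 10 in all, crops included, and the job is handed in when it is done.

Besides the shell and the picture viewer there is one more tool, called after "Request:" as a command line: name --argument value ..., lists and objects as JSON in quotes. jog_arm: Moves the arm, as the interface text tells. Its arguments: {"type":"object","properties":{"commands":{"type":"array","items":{"type":"object","properties":{"x":{"type":"number"},"y":{"type":"number"},"z":{"type":"number"},"wx":{"type":"number"},"wy":{"type":"number"},"wz":{"type":"number"},"hand":{"type":"number"}}}},"force":{"type":"number"}},"required":["commands"]}

```bash
mkdir -p pics; ls; python3 - <<'E'
from plant import *
import cv2,numpy as np
for n in("side","top"):
    im=snapshot(n);cv2.imwrite(f"pics/{n}0.png",im[:,:,::-1])
    c=get_calibration(n);print(n,c)
s=observe();print({k:np.round(v,3) for k,v in s.items()})
E
```

```text
pics
side {'intrinsics': array([[443.22999184,   0.        , 323.68988838],
       [  0.        , 443.22999184, 242.19653071],
       [  0.        ,   0.        ,   1.        ]]), 'distortion': array([0.0228864, 0.       , 0.       , 0.       , 0.       ]), 'view': array([[-0.96392352, -0.26592348, -0.01166849,  0.5490475 ],
       [-0.10477818,  0.4193695 , -0.90174872,  0.09054673],
       [ 0.24468957, -0.86799419, -0.43210311,  1.07757906],
       [ 0.        ,  0.        ,  0.        ,  1.        ]])}
top {'intrinsics': array([[614.74346748,   0.        , 312.50880946],
       [  0.        , 614.74346748, 241.34905702],
       [  0.        ,   0.        ,   1.        ]]), 'distortion': array([-0.00451551,  0.        ,  0.        ,  0.        ,  0.        ]), 'view': array([[-2.50096261e-02, -9.99686502e-01, -1.19020434e-03,
         1.92180885e-01],
       [-9.93587422e-01,  2.49883283e-02, -1.10270656e-01,
         5.29493184e-01],
       [ 1.10265828e-01, -1.57525582e-03, -9.93900883e-01,
         1.42814685e+00],
       [ 0.00000000e+00,  0.00000000e+00,  0.00000000e+00,
         1.00000000e+00]])}
{'t': np.float64(0.1), 'qpos': array([-1.33 ,  0.312,  0.014,  1.513, -0.004,  1.319, -0.027]), 'joint_velocities': array([-0.001,  0.   , -0.001, -0.004, -0.   , -0.   ,  0.001]), 'joint_torque': array([ 1.0000e-03, -3.8086e+01,  1.4600e-01, -2.3124e+01,  1.2000e-02,
        8.0000e-03,  0.0000e+00]), 'ee_pos': array([0.153, 0.528, 0.23 ]), 'ee_rot': array([-4.43e-01, -3.11e+00,  3.00e-03]), 'contact_force': array([ 0.314, -0.51 , -0.58 ]), 'moment': array([-0.077, -0.07 ,  0.   ]), 'grasp_force': np.float64(0.0), 'opening': np.float64(0.999)}
```

View pics/top0.png

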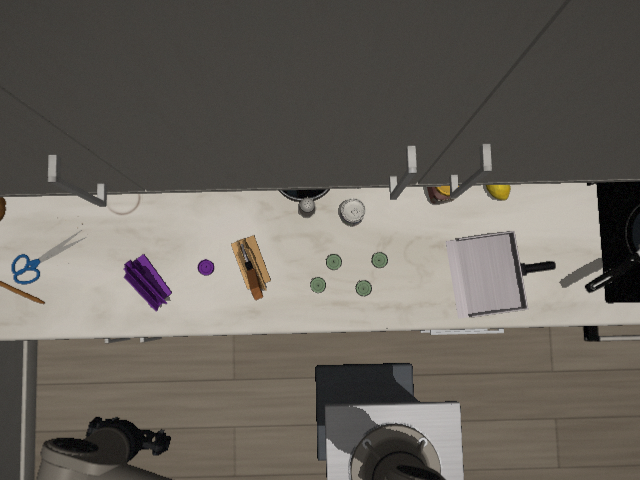

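View pics/side0.png

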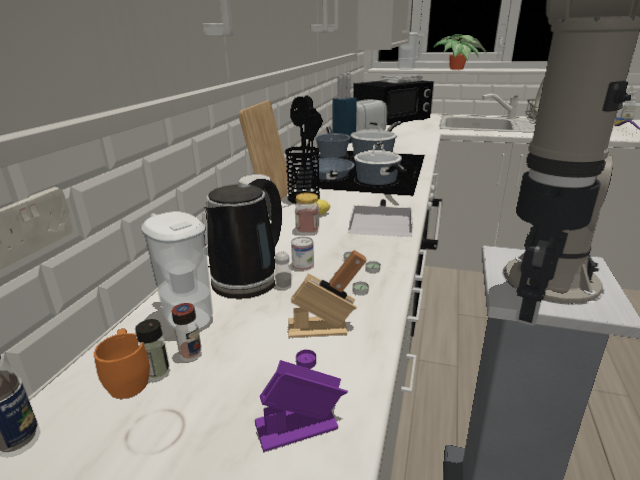

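```bash
cat > h.py <<'E'
from plant import *
import cv2,numpy as np
from scipy.spatial.transform import Rotation as R
def ray(n,p):
    c=get_calibration(n);V=c["view"]
    q=cv2.undistortPoints(np.array([[p]],float),c["intrinsics"],c["distortion"])[0,0]
    Rw=V[:3,:3].T;return -Rw@V[:3,3],Rw@np.array([q[0],q[1],1])
def at(n,p,z):
    o,d=ray(n,p);return o+d*(z-o[2])/d[2]
def proj(n,P):
    c=get_calibration(n);V=c["view"]
    return cv2.projectPoints(np.atleast_2d(P).astype(float),cv2.Rodrigues(V[:3,:3])[0],V[:3,3],c["intrinsics"],c["distortion"])[0][:,0]
def greens(im):
    h=cv2.cvtColor(im,cv2.COLOR_RGB2HSV)
    m=cv2.inRange(h,(40,45,40),(90,255,255))
    n,l,s,c=cv2.connectedComponentsWithStats(m)
    return [(c[i],s[i,4]) for i in range(1,n) if s[i,4]>60]
E
python3 - <<'E'
from h import *
im=cv2.imread("pics/top0.png");sd=cv2.imread("pics/side0.png")
for c,a in greens(im[:,:,::-1].copy()): print(c,a,at("top",c,.015).round(4))
out=np.zeros((600,800,3),np.uint8)
a=cv2.resize(im[225:310,225:280],None,fx=6,fy=6,interpolation=cv2.INTER_CUBIC);out[:510,:330]=a
b=cv2.resize(im[225:325,440:560],None,fx=3.5,fy=3.5,interpolation=cv2.INTER_CUBIC);out[:350,340:760]=b
c=cv2.resize(sd[245:340,280:385],None,fx=2.6,fy=2.6,interpolation=cv2.INTER_CUBIC);out[352:352+c.shape[0],340:340+c.shape[1]]=c
cv2.imwrite("pics/crop0.png",out)
E
```

```text
[379.18934911 259.55029586] 169 [0.4881 0.0208 0.015 ]
[333.31395349 261.3372093 ] 172 [0.4865 0.1304 0.015 ]
[317.57309942 284.37426901] 171 [0.4326 0.1694 0.015 ]
[363.1091954  287.62643678] 174 [0.4222 0.0615 0.015 ]
```

View pics/crop0.png

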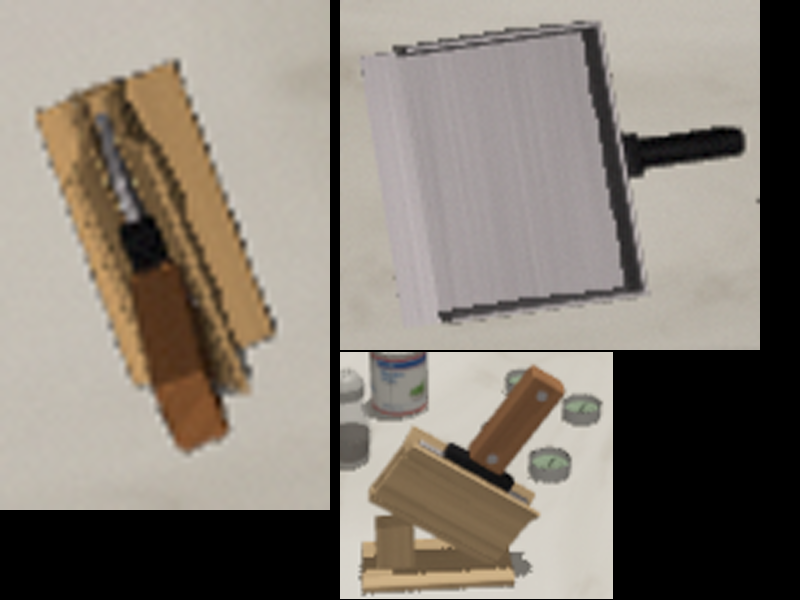

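```bash
cat > fit.py <<'E'
from h import *
from scipy.optimize import least_squares
s,c=np.sin(np.radians(35)),np.cos(np.radians(35))
def scr(x,y,z): return [x*c-z*s, y, .042+x*s+z*c]
def T(p,P):
    P=np.array(P);a=p[2];return np.c_[p[0]+P[:,0]*np.cos(a)-P[:,1]*np.sin(a),p[1]+P[:,0]*np.sin(a)+P[:,1]*np.cos(a),P[:,2]]
px=np.array([(231.3,243.7),(254.7,235.3),(270.5,279.2),(255.8,300.3),(263,297),(252.5,288.7),(259.2,286.7)])
def M(p):
    h=p[3];return T(p,[[.059,.03,h],[.059,-.03,h],[-.059,-.03,h],scr(-.015,.01,.15),scr(-.015,-.01,.15),scr(.015,.01,.15),scr(.015,-.01,.15)])
r=least_squares(lambda p:(proj("top",M(p))-px).ravel(),[.47,.33,.3,.01],x_scale=[.01,.01,.1,.001])
print("stand",r.x.round(4),np.degrees(r.x[2]),r.fun.round(1))
px2=np.array([(446.6,240.7),(457.7,317.9),(513.7,231.9),(526.6,307.9)])
def D(p): return T(p,[[-.092,.092,0],[-.092,-.092,0],[.066,.093,.032],[.066,-.093,.032]])
r2=least_squares(lambda p:(proj("top",D(p))-px2).ravel(),[.45,-.25,-1.4],x_scale=[.01,.01,.1])
print("pan",r2.x.round(4),np.degrees(r2.x[2]),r2.fun.round(1))
# side check
sp=T(r.x,[scr(-.015,.01,.15),scr(.015,.01,.15),scr(0,0,.11),[.059,.03,.01],[-.059,.03,.01]]);print(proj("side",sp).round(0).tolist())
for n,P in (("shaker",(307,205)),("tin",(352,207))): print(n,at("top",P,.08).round(3))
a=r.x[2]
xs=np.array([np.cos(a),np.sin(a),0]);ys=np.array([-np.sin(a),np.cos(a),0]);zs=np.array([0,0,1])
sz=-s*xs+c*zs; sx=c*xs+s*zs; g=T(r.x,[scr(0,0,.11)])[0]
print("grip",g.round(4),"scraper z",sz.round(4))
st=observe();R0=R.from_rotvec(st["ee_rot"]);print("tool axes now",R0.as_matrix().round(3))
for sg in(1,-1):
    Z=-sz;Y=sg*ys;X=np.cross(Y,Z);Rt=R.from_matrix(np.c_[X,Y,Z])
    tcp=g+.019*Z
    print(sg,"tcp",tcp.round(4),"rv world",Rt.as_rotvec().round(4),"turn tool deg",np.degrees((R0.inv()*Rt).as_rotvec()).round(2))
E
python3 fit.py
```

```text
stand [ 0.4921  0.328   0.3433 -0.0054] 19.671477548605832 [-0.  -0.1 -0.3 -0.6  1.1  0.9 -0.3  0.   1.2 -0.  -1.8  0.6  0.3 -0.8]
pan [ 0.4476 -0.2441 -1.4671] -84.05949794318585 [-1.   0.5 -0.4 -0.7  0.6 -1.1  0.7  1.2]
[[368.0, 261.0], [355.0, 253.0], [349.0, 270.0], [289.0, 335.0], [348.0, 331.0]]
shaker [0.613 0.19  0.08 ]
tin [0.606 0.086 0.08 ]
grip [0.4327 0.3067 0.1321] scraper z [-0.5401 -0.1931  0.8192]
tool axes now [[-0.96   0.279 -0.001]
 [ 0.279  0.96  -0.002]
 [-0.    -0.002 -1.   ]]
1 tcp [0.4429 0.3104 0.1165] rv world [-0.4333  2.499   0.1366] turn tool deg [-11.07 -33.87 -34.7 ]
-1 tcp [0.4429 0.3104 0.1165] rv world [-2.8593 -0.4957 -0.9015] turn tool deg [-43.7   14.28 138.45]
```

Two candidates for the stand: purple at (148,282) and wooden with the scraper at (250,267). The wooden one is meant. For the candles, the green ones at (379,260), (333,261), (318,284) and (363,288) are meant. The purple disc at (206,267) is the look-alike. The crop confirms this.

```bash
cat > go.py <<'E'
from h import *
# usage: step(pos, Rot) -> shift/turn in current tool axes
def step(pos,Rt,label=""):
    st=observe();R0=R.from_rotvec(st["ee_rot"])
    print(label,"shift mm",(1000*R0.inv().apply(np.array(pos)-st["ee_pos"])).round(1),"turn",np.degrees((R0.inv()*Rt).as_rotvec()).round(2),"t",st["t"].round(2) if hasattr(st["t"],"round") else st["t"])
RG=R.from_rotvec([-0.4333,2.499,0.1366]); G=np.array([.4429,.3104,.1165])
RS=R.from_matrix(np.diag([-1,1,-1.]))
E
python3 - <<'E'
from go import *
step(G-.1*RG.apply([0,0,1]),RG,"pre")
E
```

```text
pre shift mm [-292.2 -161.3   32.3] turn [-11.07 -33.87 -34.7 ] t 0.1
```

Request:
jog_arm --commands '[{"x": -0.05,"y": -0.028,"z": 0,"wx": -2,"wy": -5.5,"wz": -5.5,"hand": 1},{"x": -0.09,"y": -0.05,"z": 0,"wx": -3.5,"wy": -11,"wz": -11,"hand": 1},{"x": -0.135,"y": -0.075,"z": 0,"wx": -5.5,"wy": -17,"wz": -17,"hand": 1},{"x": -0.18,"y": -0.1,"z": 0.01,"wx": -7.5,"wy": -23,"wz": -23,"hand": 1},{"x": -0.225,"y": -0.125,"z": 0.02,"wx": -9.5,"wy": -29,"wz": -29,"hand": 1},{"x": -0.26,"y": -0.145,"z": 0.03,"wx": -11,"wy": -33.9,"wz": -34.7,"hand": 1},{"x": -0.292,"y": -0.161,"z": 0.032,"wx": -11.1,"wy": -33.9,"wz": -34.7,"hand": 1},{"x": -0.292,"y": -0.161,"z": 0.032,"wx": -11.1,"wy": -33.9,"wz": -34.7,"hand": 1},{"x": -0.292,"y": -0.161,"z": 0.032,"wx": -11.1,"wy": -33.9,"wz": -34.7,"hand": 1},{"x": -0.292,"y": -0.161,"z": 0.032,"wx": -11.1,"wy": -33.9,"wz": -34.7,"hand": 1}]'

```text
t: 1.1
ee_pos: [0.3888, 0.2939, 0.2002]
ee_rot: [-0.434, 2.496, 0.142]
contact_force: [-0.3, 0.7, 0.3]
opening: 0.999
grasp_force: 0.0
```

```bash
python3 - <<'E'
from go import *
step(G,RG,"grasp");print(observe()["qpos"].round(2))
im=snapshot("side");t=snapshot("top")
o=np.zeros((600,800,3),np.uint8)
a=cv2.resize(im[190:345,260:400],None,fx=3.2,fy=3.2,interpolation=cv2.INTER_CUBIC)[:,:,::-1];o[:a.shape[0],:a.shape[1]]=a[:600]
b=cv2.resize(t[220:340,220:300],None,fx=4,fy=4,interpolation=cv2.INTER_CUBIC)[:,:,::-1];o[:b.shape[0],460:460+b.shape[1]]=b
cv2.imwrite("pics/pre.png",o)
E
```

```text
grasp shift mm [  2.   -3.1 101. ] turn [ 0.22  0.19 -0.01] t 1.1
[-1.15 -0.14  0.21  2.27  0.67  0.59  0.5 ]
```

View pics/pre.png

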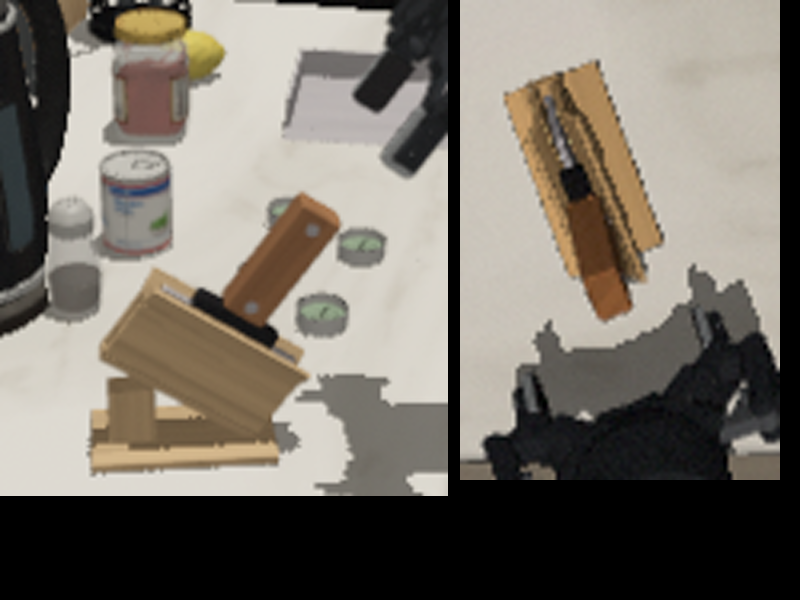

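The side and top crops show the open fingers at (530,380) and (705,325), straddling the grip's axis. The grip end is at (608,310), and the remaining offset is about 3 mm in tool y.

Request:
jog_arm --commands '[{"x": 0.001,"y": -0.003,"z": 0.02,"hand": 1},{"x": 0.002,"y": -0.003,"z": 0.045,"hand": 1},{"x": 0.002,"y": -0.003,"z": 0.07,"hand": 1},{"x": 0.002,"y": -0.003,"z": 0.09,"hand": 1},{"x": 0.002,"y": -0.003,"z": 0.101,"hand": 1},{"x": 0.002,"y": -0.003,"z": 0.101,"hand": 1},{"x": 0.002,"y": -0.003,"z": 0.101,"hand": 1}]' --force 60

```text
invalid input at $.commands[0]: expected keys x, y, z, wx, wy, wz, hand
```

Request:
jog_arm --commands '[{"hand": 0},{"hand": 0},{"hand": -0.3},{"hand": -0.6},{"hand": -0.6},{"hand": -1},{"hand": -1},{"hand": -1},{"hand": -1},{"hand": -1}]' --force 60

```text
invalid input at $.commands[0]: expected keys x, y, z, wx, wy, wz, hand
```

```bash
python3 - <<'E'
from go import *
s=observe();print(s["t"],s["ee_pos"].round(4),s["ee_rot"].round(4),s["contact_force"].round(2),"tool",R.from_rotvec(s["ee_rot"]).inv().apply(s["contact_force"]).round(2),s["moment"].round(2),s["opening"],s["grasp_force"]);step(G,RG)
E
```

```text
1.2 [0.3886 0.2941 0.2001] [-0.4354  2.496   0.1416] [ 0.53 -0.14  0.08] tool [-0.42 -0.31  0.2 ] [-0.2   0.57  0.04] 0.9982022607378478 0.0
 shift mm [  1.8  -3.3 100.9] turn [0.22 0.17 0.05] t 1.2
```

Request:
jog_arm --commands '[{"x": 0.001,"y": -0.003,"z": 0.02,"wx": 0,"wy": 0,"wz": 0,"hand": 1},{"x": 0.002,"y": -0.003,"z": 0.045,"wx": 0,"wy": 0,"wz": 0,"hand": 1},{"x": 0.002,"y": -0.003,"z": 0.07,"wx": 0,"wy": 0,"wz": 0,"hand": 1},{"x": 0.002,"y": -0.003,"z": 0.09,"wx": 0,"wy": 0,"wz": 0,"hand": 1},{"x": 0.002,"y": -0.003,"z": 0.101,"wx": 0,"wy": 0,"wz": 0,"hand": 1},{"x": 0.002,"y": -0.003,"z": 0.101,"wx": 0,"wy": 0,"wz": 0,"hand": 1},{"x": 0.002,"y": -0.003,"z": 0.101,"wx": 0,"wy": 0,"wz": 0,"hand": 1}]' --force 60

```text
t: 1.9
ee_pos: [0.4427, 0.3095, 0.1156]
ee_rot: [-0.435, 2.497, 0.14]
contact_force: [-0.5, -0.1, 0.5]
opening: 0.996
grasp_force: 0.0
```

```bash
python3 - <<'E'
from go import *
step(G,RG)
E
```

```text
shift mm [-0.9  0.8 -0.5] turn [0.15 0.1  0.02] t 1.9
```

Request:
jog_arm --commands '[{"x": 0,"y": 0,"z": 0,"wx": 0,"wy": 0,"wz": 0,"hand": 0},{"x": 0,"y": 0,"z": 0,"wx": 0,"wy": 0,"wz": 0,"hand": -0.3},{"x": 0,"y": 0,"z": 0,"wx": 0,"wy": 0,"wz": 0,"hand": -0.6},{"x": 0,"y": 0,"z": 0,"wx": 0,"wy": 0,"wz": 0,"hand": -1},{"x": 0,"y": 0,"z": 0,"wx": 0,"wy": 0,"wz": 0,"hand": -1},{"x": 0,"y": 0,"z": 0,"wx": 0,"wy": 0,"wz": 0,"hand": -1},{"x": 0,"y": 0,"z": 0,"wx": 0,"wy": 0,"wz": 0,"hand": -1},{"x": 0,"y": 0,"z": 0,"wx": 0,"wy": 0,"wz": 0,"hand": -1}]' --force 60

```text
t: 2.7
ee_pos: [0.4429, 0.3093, 0.1161]
ee_rot: [-0.433, 2.497, 0.142]
contact_force: [-3.9, -0.9, 6.0]
opening: 0.227
grasp_force: 59.1
```

```bash
python3 - <<'E'
from go import *
s=observe();print(s["t"],s["ee_pos"].round(4),s["ee_rot"].round(4),s["contact_force"].round(2),"tool",R.from_rotvec(s["ee_rot"]).inv().apply(s["contact_force"]).round(2),s["moment"].round(2),s["opening"],s["grasp_force"]);step(G,RG)
E
```

```text
2.7 [0.4429 0.3093 0.1161] [-0.4331  2.4966  0.1417] [-3.89 -0.94  5.95] tool [-0.17  0.45 -7.16] [-0.09  0.81  0.13] 0.22718339140480856 59.05711054801941
 shift mm [-0.6  1.  -0.1] turn [ 0.19  0.16 -0.05] t 2.7
```

Request:
jog_arm --commands '[{"x": 0,"y": 0,"z": -0.015,"wx": 0,"wy": 0,"wz": 0,"hand": -1},{"x": 0,"y": 0,"z": -0.03,"wx": 0,"wy": 0,"wz": 0,"hand": -1},{"x": 0,"y": 0,"z": -0.05,"wx": 0,"wy": 0,"wz": 0,"hand": -1},{"x": 0,"y": 0,"z": -0.075,"wx": 0,"wy": 0,"wz": 0,"hand": -1},{"x": 0,"y": 0,"z": -0.1,"wx": 0,"wy": 0,"wz": 0,"hand": -1},{"x": 0,"y": 0,"z": -0.13,"wx": 0,"wy": 0,"wz": 0,"hand": -1},{"x": 0,"y": 0,"z": -0.14,"wx": 0,"wy": 0,"wz": 0,"hand": -1},{"x": 0,"y": 0,"z": -0.14,"wx": 0,"wy": 0,"wz": 0,"hand": -1}]'

```text
t: 3.5
ee_pos: [0.3671, 0.2813, 0.2311]
ee_rot: [-0.432, 2.496, 0.142]
contact_force: [0.5, -0.6, -0.6]
opening: 0.229
grasp_force: 59.4
```

```bash
cat >> go.py <<'E'
H=np.array([.4429,.3093,.1161]);RH=R.from_rotvec([-.4331,2.4966,.1417])
E
python3 - <<'E'
from go import *
step([.455,.095,.18],RS,"above1")
E
```

```text
above1 shift mm [  12.7 -205.3   52.6] turn [ 6.26 34.8  19.01] t 3.5
```

Request:
jog_arm --commands '[{"x": 0.002,"y": -0.034,"z": 0.0,"wx": 1,"wy": 5.8,"wz": 3.2,"hand": -1},{"x": 0.004,"y": -0.068,"z": 0.01,"wx": 2,"wy": 11.6,"wz": 6.3,"hand": -1},{"x": 0.006,"y": -0.102,"z": 0.02,"wx": 3.1,"wy": 17.4,"wz": 9.5,"hand": -1},{"x": 0.008,"y": -0.136,"z": 0.035,"wx": 4.2,"wy": 23.2,"wz": 12.7,"hand": -1},{"x": 0.01,"y": -0.17,"z": 0.045,"wx": 5.2,"wy": 29,"wz": 15.8,"hand": -1},{"x": 0.0127,"y": -0.205,"z": 0.0526,"wx": 6.26,"wy": 34.8,"wz": 19,"hand": -1},{"x": 0.0127,"y": -0.205,"z": 0.0526,"wx": 6.26,"wy": 34.8,"wz": 19,"hand": -1},{"x": 0.0127,"y": -0.205,"z": 0.0526,"wx": 6.26,"wy": 34.8,"wz": 19,"hand": -1},{"x": 0.0127,"y": -0.205,"z": 0.0526,"wx": 6.26,"wy": 34.8,"wz": 19,"hand": -1}]'

```text
t: 4.4
ee_pos: [0.4541, 0.0953, 0.1786]
ee_rot: [0.001, -3.14, 0.004]
contact_force: [-0.9, 0.4, -0.6]
opening: 0.23
grasp_force: 59.3
```

```bash
python3 - <<'E'
from go import *
step([.455,.095,.115],RS,"down1")
im=snapshot("side");t=snapshot("top")
s=observe();Rt=R.from_rotvec(s["ee_rot"])
o=np.zeros((600,800,3),np.uint8)
def cr(im,r0,r1,c0,c1,f):return cv2.resize(im[r0:r1,c0:c1],None,fx=f,fy=f,interpolation=cv2.INTER_CUBIC)[:,:,::-1]
a=cr(im,180,320,300,420,4);o[:a.shape[0],:a.shape[1]]=a
b=cr(t,230,330,300,400,3);o[:300,490:790]=b
cv2.imwrite("pics/a1.png",o)
for sg in(-.05,.05):
  P=s["ee_pos"]+Rt.apply([sg,0,.091]);print(P.round(3),proj("side",P),(proj("side",P)-[300,180])*4)
E
```

```text
down1 shift mm [-1.  -0.2 63.6] turn [-0.14 -0.11  0.05] t 4.4
[0.504 0.096 0.089] [[338.69090504 241.49644921]] [[154.76362018 245.98579685]]
[0.404 0.096 0.089] [[379.59032331 245.8220631 ]] [[318.36129325 263.2882524 ]]
```

View pics/a1.png

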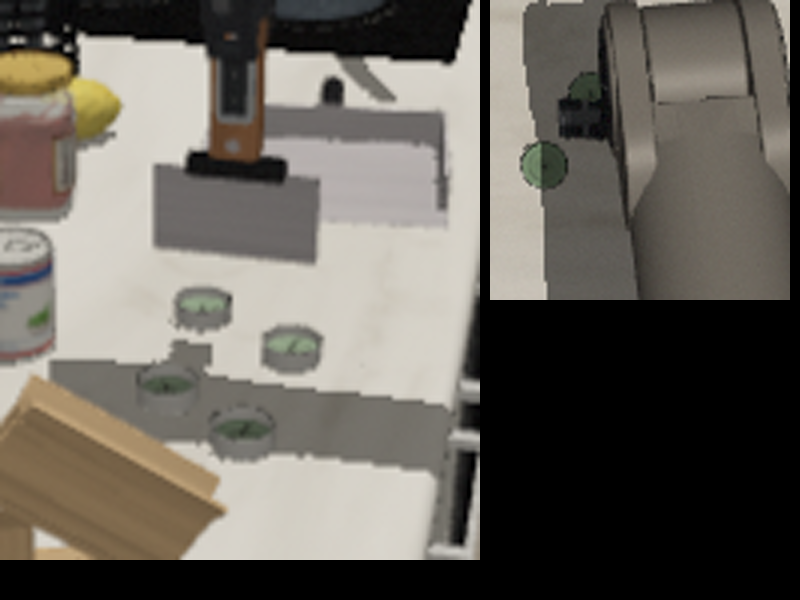

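The blade's lower edge runs from (153,246) to (317,262) in the crop, which matches the prediction within about a pixel. The edge is therefore 91 mm below the TCP. All four candles are still in place.

Request:
jog_arm --commands '[{"x": -0.001,"y": 0,"z": 0.02,"wx": 0,"wy": 0,"wz": 0,"hand": -1},{"x": -0.001,"y": 0,"z": 0.045,"wx": 0,"wy": 0,"wz": 0,"hand": -1},{"x": -0.001,"y": 0,"z": 0.065,"wx": 0,"wy": 0,"wz": 0,"hand": -1},{"x": -0.001,"y": 0,"z": 0.078,"wx": 0,"wy": 0,"wz": 0,"hand": -1},{"x": -0.001,"y": 0,"z": 0.0825,"wx": 0,"wy": 0,"wz": 0,"hand": -1},{"x": -0.001,"y": 0,"z": 0.0825,"wx": 0,"wy": 0,"wz": 0,"hand": -1},{"x": -0.001,"y": 0,"z": 0.0825,"wx": 0,"wy": 0,"wz": 0,"hand": -1}]'

```text
t: 5.2
ee_pos: [0.4568, 0.0951, 0.0978]
ee_rot: [-0.0, 3.14, -0.002]
contact_force: [-0.1, 1.1, -2.1]
opening: 0.224
grasp_force: 59.2
```

```bash
python3 - <<'E'
from go import *
pan=np.array([.4476,-.2441]);a=-1.4671
e=pan+(-.03)*np.array([np.cos(a),np.sin(a)]);print(e)
step([.455,e[1],.097],RS,"sweep1")
E
```

```text
[ 0.44449468 -0.21426115]
sweep1 shift mm [   1.9 -309.4    1.1] turn [-0.07  0.08  0.02] t 5.2
```

Request:
jog_arm --commands '[{"x": 0.001,"y": -0.006,"z": 0.001,"wx": 0,"wy": 0,"wz": 0,"hand": -1},{"x": 0.001,"y": -0.014,"z": 0.001,"wx": 0,"wy": 0,"wz": 0,"hand": -1},{"x": 0.001,"y": -0.024,"z": 0.001,"wx": 0,"wy": 0,"wz": 0,"hand": -1},{"x": 0.001,"y": -0.036,"z": 0.001,"wx": 0,"wy": 0,"wz": 0,"hand": -1},{"x": 0.001,"y": -0.05,"z": 0.001,"wx": 0,"wy": 0,"wz": 0,"hand": -1},{"x": 0.001,"y": -0.064,"z": 0.001,"wx": 0,"wy": 0,"wz": 0,"hand": -1},{"x": 0.001,"y": -0.078,"z": 0.001,"wx": 0,"wy": 0,"wz": 0,"hand": -1},{"x": 0.001,"y": -0.092,"z": 0.001,"wx": 0,"wy": 0,"wz": 0,"hand": -1},{"x": 0.001,"y": -0.106,"z": 0.001,"wx": 0,"wy": 0,"wz": 0,"hand": -1},{"x": 0.001,"y": -0.12,"z": 0.001,"wx": 0,"wy": 0,"wz": 0,"hand": -1},{"x": 0.001,"y": -0.134,"z": 0.001,"wx": 0,"wy": 0,"wz": 0,"hand": -1},{"x": 0.001,"y": -0.148,"z": 0.001,"wx": 0,"wy": 0,"wz": 0,"hand": -1}]'

```text
t: 6.4
ee_pos: [0.4546, -0.0551, 0.0962]
ee_rot: [-0.002, -3.141, 0.004]
contact_force: [0.2, -0.7, -0.6]
opening: 0.23
grasp_force: 59.3
```

Request:
jog_arm --commands '[{"x": 0.001,"y": -0.012,"z": 0,"wx": 0,"wy": 0,"wz": 0,"hand": -1},{"x": 0.001,"y": -0.025,"z": 0,"wx": 0,"wy": 0,"wz": 0,"hand": -1},{"x": 0.001,"y": -0.038,"z": 0,"wx": 0,"wy": 0,"wz": 0,"hand": -1},{"x": 0.001,"y": -0.051,"z": 0,"wx": 0,"wy": 0,"wz": 0,"hand": -1},{"x": 0.001,"y": -0.064,"z": 0,"wx": 0,"wy": 0,"wz": 0,"hand": -1},{"x": 0.001,"y": -0.077,"z": 0,"wx": 0,"wy": 0,"wz": 0,"hand": -1},{"x": 0.001,"y": -0.09,"z": 0,"wx": 0,"wy": 0,"wz": 0,"hand": -1},{"x": 0.001,"y": -0.103,"z": 0,"wx": 0,"wy": 0,"wz": 0,"hand": -1},{"x": 0.001,"y": -0.116,"z": 0,"wx": 0,"wy": 0,"wz": 0,"hand": -1},{"x": 0.001,"y": -0.128,"z": 0,"wx": 0,"wy": 0,"wz": 0,"hand": -1},{"x": 0.001,"y": -0.139,"z": 0,"wx": 0,"wy": 0,"wz": 0,"hand": -1},{"x": 0.001,"y": -0.148,"z": 0,"wx": 0,"wy": 0,"wz": 0,"hand": -1}]'

```text
t: 7.6
ee_pos: [0.4537, -0.2025, 0.0964]
ee_rot: [-0.001, -3.141, 0.004]
contact_force: [0.6, 0.4, -0.5]
opening: 0.222
grasp_force: 59.5
```

```bash
python3 - <<'E'
from go import *
step([.455,-.214,.097],RS,"rest")
im=snapshot("side");t=snapshot("top")
for n,i in(("side",im),("top",t)):
  for c,a in greens(i): print(n,c.round(1),a,at(n,c,.015).round(3))
cv2.imwrite("pics/s1.png",cv2.resize(im[170:310,290:430],None,fx=4,fy=4,interpolation=cv2.INTER_CUBIC)[:,:,::-1])
E
```

```text
rest shift mm [ -1.3 -11.5  -0.5] turn [-0.14 -0.05 -0.05] t 7.6
side [460.8  44.3] 646 [ 2.0000e-01 -1.6107e+01  1.5000e-02]
side [ 24.3 415.1] 63 [0.866 0.674 0.015]
top [333.4 261.4] 171 [0.486 0.13  0.015]
top [317.7 284.4] 171 [0.432 0.169 0.015]
top [484.8 286.3] 104 [ 0.418 -0.228  0.015]
```

View pics/s1.png

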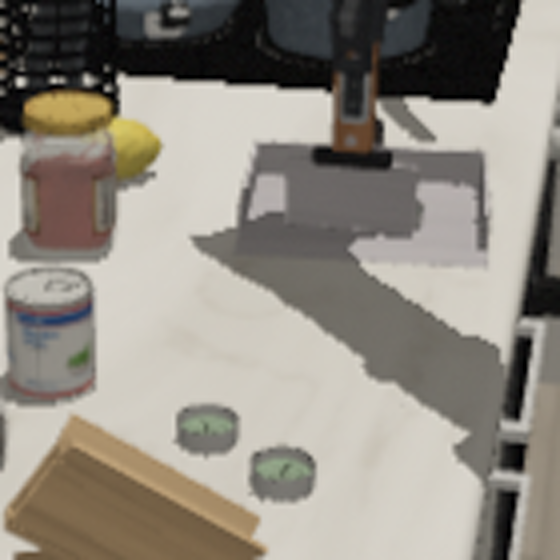

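Candles A and D are on the pan floor: the visible one is at pan x ≈ -19 mm, with the blade behind it. B and C are unmoved. I'll push the last 11 mm, then go back for B and C.

Request:
jog_arm --commands '[{"x": 0,"y": -0.006,"z": 0,"wx": 0,"wy": 0,"wz": 0,"hand": -1},{"x": 0,"y": -0.011,"z": 0,"wx": 0,"wy": 0,"wz": 0,"hand": -1},{"x": 0,"y": -0.011,"z": 0,"wx": 0,"wy": 0,"wz": 0,"hand": -1},{"x": 0,"y": -0.006,"z": 0,"wx": 0,"wy": 0,"wz": 0,"hand": -1},{"x": 0,"y": -0.006,"z": -0.03,"wx": 0,"wy": 0,"wz": 0,"hand": -1},{"x": 0,"y": -0.003,"z": -0.07,"wx": 0,"wy": 0,"wz": 0,"hand": -1},{"x": 0,"y": 0.03,"z": -0.085,"wx": 0,"wy": 0,"wz": 0,"hand": -1},{"x": 0,"y": 0.075,"z": -0.085,"wx": 0,"wy": 0,"wz": 0,"hand": -1},{"x": 0,"y": 0.12,"z": -0.085,"wx": 0,"wy": 0,"wz": 0,"hand": -1},{"x": 0,"y": 0.165,"z": -0.085,"wx": 0,"wy": 0,"wz": 0,"hand": -1},{"x": 0,"y": 0.21,"z": -0.085,"wx": 0,"wy": 0,"wz": 0,"hand": -1},{"x": 0,"y": 0.255,"z": -0.085,"wx": 0,"wy": 0,"wz": 0,"hand": -1}]'

```text
t: 8.9
ee_pos: [0.4533, 0.0565, 0.1811]
ee_rot: [0.001, -3.141, 0.001]
contact_force: [0.0, 0.3, -0.3]
opening: 0.222
grasp_force: 59.3
```

```bash
python3 - <<'E'
from go import *
step([.460,.208,.18],RS,"above2")
E
```

```text
above2 shift mm [ -6.8 151.5   0.9] turn [-0.05 -0.02  0.05] t 8.9
```

Request:
jog_arm --commands '[{"x": -0.002,"y": 0.04,"z": 0,"wx": 0,"wy": 0,"wz": 0,"hand": -1},{"x": -0.004,"y": 0.08,"z": 0,"wx": 0,"wy": 0,"wz": 0,"hand": -1},{"x": -0.006,"y": 0.12,"z": 0,"wx": 0,"wy": 0,"wz": 0,"hand": -1},{"x": -0.007,"y": 0.145,"z": 0,"wx": 0,"wy": 0,"wz": 0,"hand": -1},{"x": -0.007,"y": 0.1515,"z": 0,"wx": 0,"wy": 0,"wz": 0,"hand": -1},{"x": -0.007,"y": 0.1515,"z": 0.01,"wx": 0,"wy": 0,"wz": 0,"hand": -1},{"x": -0.007,"y": 0.1515,"z": 0.035,"wx": 0,"wy": 0,"wz": 0,"hand": -1},{"x": -0.007,"y": 0.1515,"z": 0.06,"wx": 0,"wy": 0,"wz": 0,"hand": -1},{"x": -0.007,"y": 0.1515,"z": 0.08,"wx": 0,"wy": 0,"wz": 0,"hand": -1},{"x": -0.007,"y": 0.1515,"z": 0.085,"wx": 0,"wy": 0,"wz": 0,"hand": -1},{"x": -0.007,"y": 0.1515,"z": 0.085,"wx": 0,"wy": 0,"wz": 0,"hand": -1}]'

```text
t: 10.0
ee_pos: [0.4603, 0.2032, 0.0948]
ee_rot: [-0.005, -3.139, 0.006]
contact_force: [0.5, -0.1, -0.8]
opening: 0.223
grasp_force: 59.2
```

```bash
python3 - <<'E'
from go import *
step([.458,-.214,.0965],RS,"sweep2")
for c,a in greens(snapshot("top")): print(c.round(1),a,at("top",c,.015).round(3),"pan",(np.array([[.103,-.995],[.995,.103]])@(at("top",c,.018)[:2]-[.4476,-.2441])).round(3))
E
```

```text
sweep2 shift mm [ 1.100e+00 -4.172e+02 -1.000e-01] turn [-0.23 -0.15 -0.16] t 10.0
[485.  257.8] 163 [ 0.486 -0.232  0.015] pan [-0.009  0.039]
[334.2 260.8] 146 [0.488 0.128 0.015] pan [-0.367  0.078]
[486.4 285.7] 165 [ 0.419 -0.231  0.015] pan [-0.016 -0.027]
```

Request:
jog_arm --commands '[{"x": 0,"y": -0.005,"z": 0,"wx": 0,"wy": 0,"wz": 0,"hand": -1},{"x": 0,"y": -0.012,"z": 0,"wx": 0,"wy": 0,"wz": 0,"hand": -1},{"x": 0,"y": -0.021,"z": 0,"wx": 0,"wy": 0,"wz": 0,"hand": -1},{"x": 0,"y": -0.032,"z": 0,"wx": 0,"wy": 0,"wz": 0,"hand": -1},{"x": 0,"y": -0.044,"z": 0,"wx": 0,"wy": 0,"wz": 0,"hand": -1},{"x": 0,"y": -0.057,"z": 0,"wx": 0,"wy": 0,"wz": 0,"hand": -1},{"x": 0,"y": -0.07,"z": 0,"wx": 0,"wy": 0,"wz": 0,"hand": -1},{"x": 0,"y": -0.084,"z": 0,"wx": 0,"wy": 0,"wz": 0,"hand": -1},{"x": 0,"y": -0.098,"z": 0,"wx": 0,"wy": 0,"wz": 0,"hand": -1},{"x": 0,"y": -0.112,"z": 0,"wx": 0,"wy": 0,"wz": 0,"hand": -1},{"x": 0,"y": -0.126,"z": 0,"wx": 0,"wy": 0,"wz": 0,"hand": -1},{"x": 0,"y": -0.14,"z": 0,"wx": 0,"wy": 0,"wz": 0,"hand": -1}]'

```text
t: 11.25
ee_pos: [0.4609, 0.0639, 0.0958]
ee_rot: [-0.001, -3.141, 0.004]
contact_force: [-0.6, 0.2, -1.2]
opening: 0.227
grasp_force: 59.4
```

Request:
jog_arm --commands '[{"x": 0,"y": -0.014,"z": 0,"wx": 0,"wy": 0,"wz": 0,"hand": -1},{"x": 0,"y": -0.028,"z": 0,"wx": 0,"wy": 0,"wz": 0,"hand": -1},{"x": 0,"y": -0.042,"z": 0,"wx": 0,"wy": 0,"wz": 0,"hand": -1},{"x": 0,"y": -0.056,"z": 0,"wx": 0,"wy": 0,"wz": 0,"hand": -1},{"x": 0,"y": -0.07,"z": 0,"wx": 0,"wy": 0,"wz": 0,"hand": -1},{"x": 0,"y": -0.084,"z": 0,"wx": 0,"wy": 0,"wz": 0,"hand": -1},{"x": 0,"y": -0.098,"z": 0,"wx": 0,"wy": 0,"wz": 0,"hand": -1},{"x": 0,"y": -0.112,"z": 0,"wx": 0,"wy": 0,"wz": 0,"hand": -1},{"x": 0,"y": -0.126,"z": 0,"wx": 0,"wy": 0,"wz": 0,"hand": -1},{"x": 0,"y": -0.14,"z": 0,"wx": 0,"wy": 0,"wz": 0,"hand": -1}]'

```text
t: 12.25
ee_pos: [0.4606, -0.076, 0.0961]
ee_rot: [-0.0, -3.141, 0.004]
contact_force: [-0.0, 0.1, -0.9]
opening: 0.226
grasp_force: 59.4
```

```bash
python3 - <<'E'
from go import *
step([.458,-.214,.0965],RS,"rest")
for c,a in greens(snapshot("top")): print(c.round(1),a,at("top",c,.015).round(3),"pan",(np.array([[.103,-.995],[.995,.103]])@(at("top",c,.018)[:2]-[.4476,-.2441])).round(3))
im=snapshot("side");cv2.imwrite("pics/s2.png",cv2.resize(im[170:310,290:430],None,fx=4,fy=4,interpolation=cv2.INTER_CUBIC)[:,:,::-1])
E
```

```text
rest shift mm [ 2.60e+00 -1.38e+02 -1.00e-01] turn [-0.13 -0.05 -0.02] t 12.25
[427.9 286.5] 84 [ 0.421 -0.092  0.015] pan [-0.154 -0.011]
```

View pics/s2.png

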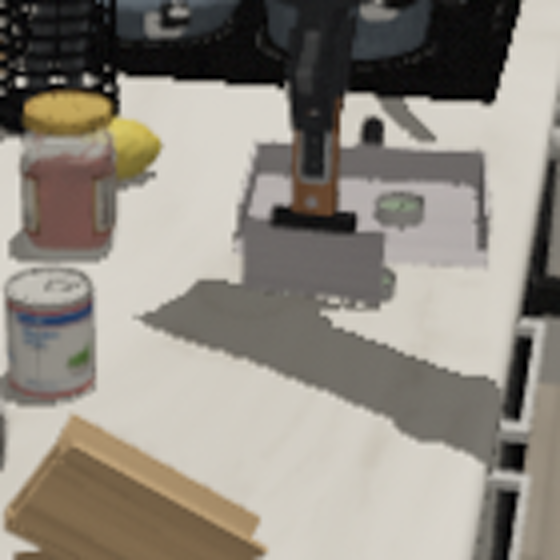

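Both candles are in front of the blade. One peeks out by the blade's right end at (390,280), and a candle already in the pan shows at (400,208). I'll shift the blade 7 mm towards that end during the last stroke.

Request:
jog_arm --commands '[{"x": 0.002,"y": -0.011,"z": 0,"wx": 0,"wy": 0,"wz": 0,"hand": -1},{"x": 0.004,"y": -0.024,"z": 0,"wx": 0,"wy": 0,"wz": 0,"hand": -1},{"x": 0.006,"y": -0.037,"z": 0,"wx": 0,"wy": 0,"wz": 0,"hand": -1},{"x": 0.007,"y": -0.05,"z": 0,"wx": 0,"wy": 0,"wz": 0,"hand": -1},{"x": 0.007,"y": -0.063,"z": 0,"wx": 0,"wy": 0,"wz": 0,"hand": -1},{"x": 0.007,"y": -0.076,"z": 0,"wx": 0,"wy": 0,"wz": 0,"hand": -1},{"x": 0.007,"y": -0.089,"z": 0,"wx": 0,"wy": 0,"wz": 0,"hand": -1},{"x": 0.007,"y": -0.102,"z": 0,"wx": 0,"wy": 0,"wz": 0,"hand": -1},{"x": 0.007,"y": -0.114,"z": 0,"wx": 0,"wy": 0,"wz": 0,"hand": -1},{"x": 0.007,"y": -0.124,"z": 0,"wx": 0,"wy": 0,"wz": 0,"hand": -1},{"x": 0.007,"y": -0.132,"z": 0,"wx": 0,"wy": 0,"wz": 0,"hand": -1},{"x": 0.007,"y": -0.137,"z": 0,"wx": 0,"wy": 0,"wz": 0,"hand": -1}]'

```text
t: 13.55
ee_pos: [0.4538, -0.2125, 0.0964]
ee_rot: [-0.001, -3.141, 0.004]
contact_force: [0.1, 0.4, -1.4]
opening: 0.229
grasp_force: 59.5
```

Request:
jog_arm --commands '[{"x": 0,"y": -0.003,"z": 0,"wx": 0,"wy": 0,"wz": 0,"hand": -1},{"x": 0,"y": -0.003,"z": 0,"wx": 0,"wy": 0,"wz": 0,"hand": -1},{"x": 0,"y": 0.006,"z": 0,"wx": 0,"wy": 0,"wz": 0,"hand": -1},{"x": 0,"y": 0.006,"z": -0.03,"wx": 0,"wy": 0,"wz": 0,"hand": -1},{"x": 0,"y": 0.006,"z": -0.075,"wx": 0,"wy": 0,"wz": 0,"hand": -1},{"x": 0,"y": 0.03,"z": -0.12,"wx": 0,"wy": 0,"wz": 0,"hand": -1},{"x": 0,"y": 0.075,"z": -0.14,"wx": 0,"wy": 0,"wz": 0,"hand": -1},{"x": 0,"y": 0.12,"z": -0.14,"wx": 0,"wy": 0,"wz": 0,"hand": -1},{"x": 0,"y": 0.165,"z": -0.14,"wx": 0,"wy": 0,"wz": 0,"hand": -1},{"x": 0,"y": 0.21,"z": -0.14,"wx": 0,"wy": 0,"wz": 0,"hand": -1},{"x": 0,"y": 0.255,"z": -0.14,"wx": 0,"wy": 0,"wz": 0,"hand": -1}]'

```text
t: 14.65
ee_pos: [0.4532, 0.0465, 0.2361]
ee_rot: [0.002, -3.141, 0.001]
contact_force: [0.0, 0.8, -1.7]
opening: 0.228
grasp_force: 59.4
```

```bash
python3 - <<'E'
from go import *
step(H-.14*RH.apply([0,0,1]),RH,"above home")
t=snapshot("top")
for c,a in greens(t): print(c.round(1),a,at("top",c,.015).round(3),"pan",(np.array([[.103,-.995],[.995,.103]])@(at("top",c,.018)[:2]-[.4476,-.2441])).round(3))
cv2.imwrite("pics/t2.png",cv2.resize(t[225:325,430:560],None,fx=4,fy=4,interpolation=cv2.INTER_CUBIC)[:,:,::-1])
E
```

```text
above home shift mm [ 85.6 235.4   5.4] turn [ -6.25 -34.81 -18.96] t 14.65
[485.6 257.4] 164 [ 0.487 -0.233  0.015] pan [-0.007  0.04 ]
[501.3 258.2] 161 [ 0.484 -0.271  0.015] pan [0.029 0.033]
[502.5 284.3] 164 [ 0.422 -0.27   0.015] pan [ 0.022 -0.028]
[487.2 286.5] 167 [ 0.417 -0.233  0.015] pan [-0.015 -0.029]
```

View pics/t2.png

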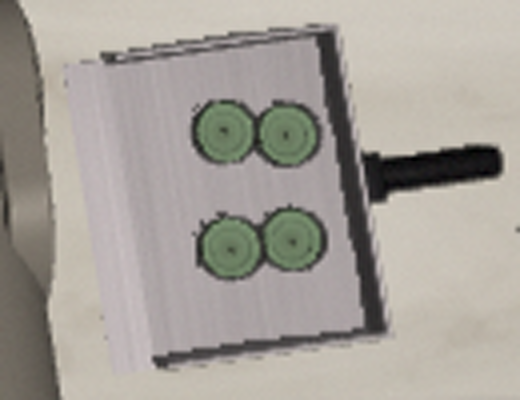

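All four candles lie inside the pan, at pan x of -15, -7, 22 and 29 mm. Next I'll take the scraper home.

Request:
jog_arm --commands '[{"x": 0.016,"y": 0.035,"z": -0.005,"wx": -1,"wy": -5.8,"wz": -3.2,"hand": -1},{"x": 0.03,"y": 0.07,"z": -0.005,"wx": -2,"wy": -11.6,"wz": -6.3,"hand": -1},{"x": 0.045,"y": 0.105,"z": -0.005,"wx": -3.1,"wy": -17.4,"wz": -9.5,"hand": -1},{"x": 0.06,"y": 0.145,"z": -0.005,"wx": -4.2,"wy": -23.2,"wz": -12.7,"hand": -1},{"x": 0.07,"y": 0.18,"z": 0,"wx": -5.2,"wy": -29,"wz": -15.8,"hand": -1},{"x": 0.08,"y": 0.215,"z": 0.003,"wx": -6.25,"wy": -34.8,"wz": -19,"hand": -1},{"x": 0.0856,"y": 0.2354,"z": 0.0054,"wx": -6.25,"wy": -34.8,"wz": -19,"hand": -1},{"x": 0.0856,"y": 0.2354,"z": 0.0054,"wx": -6.25,"wy": -34.8,"wz": -19,"hand": -1},{"x": 0.0856,"y": 0.2354,"z": 0.0054,"wx": -6.25,"wy": -34.8,"wz": -19,"hand": -1},{"x": 0.0856,"y": 0.2354,"z": 0.0054,"wx": -6.25,"wy": -34.8,"wz": -19,"hand": -1}]'

```text
t: 15.7
ee_pos: [0.369, 0.2779, 0.2301]
ee_rot: [-0.429, 2.498, 0.139]
contact_force: [-0.6, 0.3, -0.8]
opening: 0.225
grasp_force: 59.5
```

```bash
python3 - <<'E'
from go import *
step(H,RH,"home");step(H-.07*RH.apply([0,0,1]),RH,"near")
E
```

```text
home shift mm [ -0.    4.6 139.4] turn [-0.16 -0.08 -0.12] t 15.7
near shift mm [ 0.1  4.4 69.4] turn [-0.16 -0.08 -0.12] t 15.7
```

Request:
jog_arm --commands '[{"x": 0,"y": 0.0045,"z": 0,"wx": 0,"wy": 0,"wz": 0,"hand": -1},{"x": 0,"y": 0.0045,"z": 0.02,"wx": 0,"wy": 0,"wz": 0,"hand": -1},{"x": 0,"y": 0.0045,"z": 0.045,"wx": 0,"wy": 0,"wz": 0,"hand": -1},{"x": 0,"y": 0.0045,"z": 0.06,"wx": 0,"wy": 0,"wz": 0,"hand": -1},{"x": 0,"y": 0.0045,"z": 0.06,"wx": 0,"wy": 0,"wz": 0,"hand": -1},{"x": 0,"y": 0.0045,"z": 0.06,"wx": 0,"wy": 0,"wz": 0,"hand": -1}]'

```text
t: 16.3
ee_pos: [0.3997, 0.2946, 0.1812]
ee_rot: [-0.431, 2.498, 0.139]
contact_force: [0.5, -0.1, -0.8]
opening: 0.226
grasp_force: 59.4
```

```bash
python3 - <<'E'
from go import *
step(H,RH,"home")
im=snapshot("side");step(H,RH,"home")
cv2.imwrite("pics/ins.png",cv2.resize(im[190:345,270:400],None,fx=3.8,fy=3.8,interpolation=cv2.INTER_CUBIC)[:,:,::-1])
E
```

```text
home shift mm [ 0.1 -0.8 79.5] turn [-0.14 -0.06 -0.06] t 16.3
home shift mm [ 0.6 -1.3 79.9] turn [-0.08 -0.   -0.05] t 16.35
```

View pics/ins.png

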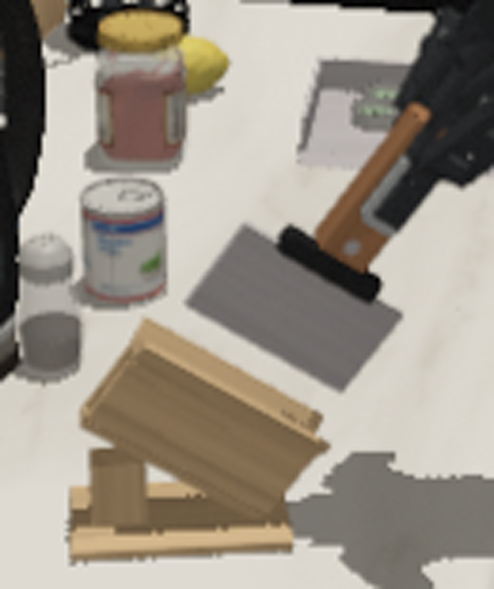

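The blade is parallel to the slot and above it, running from (187,303) to (343,390). I'll insert it along the tool z axis and watch the force.

Request:
jog_arm --commands '[{"x": 0.0003,"y": -0.001,"z": 0.01,"wx": 0,"wy": 0,"wz": 0,"hand": -1},{"x": 0.0003,"y": -0.001,"z": 0.02,"wx": 0,"wy": 0,"wz": 0,"hand": -1},{"x": 0.0003,"y": -0.001,"z": 0.03,"wx": 0,"wy": 0,"wz": 0,"hand": -1},{"x": 0.0003,"y": -0.001,"z": 0.038,"wx": 0,"wy": 0,"wz": 0,"hand": -1},{"x": 0.0003,"y": -0.001,"z": 0.045,"wx": 0,"wy": 0,"wz": 0,"hand": -1},{"x": 0.0003,"y": -0.001,"z": 0.045,"wx": 0,"wy": 0,"wz": 0,"hand": -1},{"x": 0.0003,"y": -0.001,"z": 0.045,"wx": 0,"wy": 0,"wz": 0,"hand": -1}]'

```text
t: 17.05
ee_pos: [0.4244, 0.3028, 0.1441]
ee_rot: [-0.432, 2.497, 0.14]
contact_force: [1.4, 1.2, -1.6]
opening: 0.226
grasp_force: 59.4
```

```bash
python3 - <<'E'
from go import *
step(H,RH,"home");s=observe();print(R.from_rotvec(s["ee_rot"]).inv().apply(s["contact_force"]).round(2))
E
```

```text
home shift mm [ 0.1 -0.2 34.2] turn [-0.1  -0.03 -0.01] t 17.05
[-0.51  0.68  2.27]
```

Request:
jog_arm --commands '[{"x": 0,"y": 0,"z": 0.008,"wx": 0,"wy": 0,"wz": 0,"hand": -1},{"x": 0,"y": 0,"z": 0.016,"wx": 0,"wy": 0,"wz": 0,"hand": -1},{"x": 0,"y": 0,"z": 0.023,"wx": 0,"wy": 0,"wz": 0,"hand": -1},{"x": 0,"y": 0,"z": 0.028,"wx": 0,"wy": 0,"wz": 0,"hand": -1},{"x": 0,"y": 0,"z": 0.032,"wx": 0,"wy": 0,"wz": 0,"hand": -1},{"x": 0,"y": 0,"z": 0.032,"wx": 0,"wy": 0,"wz": 0,"hand": -1},{"x": 0,"y": 0,"z": 0.032,"wx": 0,"wy": 0,"wz": 0,"hand": -1}]'

```text
t: 17.75
ee_pos: [0.4415, 0.309, 0.1179]
ee_rot: [-0.432, 2.497, 0.14]
contact_force: [3.4, 1.4, -1.1]
opening: 0.225
grasp_force: 59.5
```

```bash
python3 - <<'E'
from go import *
step(H,RH,"home");s=observe();print(R.from_rotvec(s["ee_rot"]).inv().apply(s["contact_force"]).round(2))
E
```

```text
home shift mm [-0.1 -0.2  2.3] turn [-0.09 -0.03 -0.01] t 17.75
[-2.37  0.13  2.98]
```

Nearly seated. I'll go in the last 2 mm, open, and back off along the grip.

Request:
jog_arm --commands '[{"x": 0,"y": 0,"z": 0.001,"wx": 0,"wy": 0,"wz": 0,"hand": -1},{"x": 0,"y": 0,"z": 0.0023,"wx": 0,"wy": 0,"wz": 0,"hand": -1},{"x": 0,"y": 0,"z": 0.0023,"wx": 0,"wy": 0,"wz": 0,"hand": -1},{"x": 0,"y": 0,"z": 0.0023,"wx": 0,"wy": 0,"wz": 0,"hand": -0.3},{"x": 0,"y": 0,"z": 0.0023,"wx": 0,"wy": 0,"wz": 0,"hand": 0.2},{"x": 0,"y": 0,"z": 0.0023,"wx": 0,"wy": 0,"wz": 0,"hand": 0.7},{"x": 0,"y": 0,"z": 0.0023,"wx": 0,"wy": 0,"wz": 0,"hand": 1},{"x": 0,"y": 0,"z": 0.0023,"wx": 0,"wy": 0,"wz": 0,"hand": 1},{"x": 0,"y": 0,"z": 0.0023,"wx": 0,"wy": 0,"wz": 0,"hand": 1}]'

```text
t: 18.65
ee_pos: [0.4424, 0.3093, 0.1158]
ee_rot: [-0.432, 2.498, 0.139]
contact_force: [0.1, 0.4, 0.2]
opening: 1.0
grasp_force: 0.0
```

Request:
jog_arm --commands '[{"x": 0,"y": 0,"z": -0.015,"wx": 0,"wy": 0,"wz": 0,"hand": 1},{"x": 0,"y": 0,"z": -0.035,"wx": 0,"wy": 0,"wz": 0,"hand": 1},{"x": 0,"y": 0,"z": -0.06,"wx": 0,"wy": 0,"wz": 0,"hand": 1},{"x": 0,"y": 0,"z": -0.085,"wx": 0,"wy": 0,"wz": 0,"hand": 1},{"x": 0,"y": 0,"z": -0.11,"wx": 0,"wy": 0,"wz": 0,"hand": 1},{"x": 0,"y": 0,"z": -0.12,"wx": 0,"wy": 0,"wz": 0,"hand": 1},{"x": 0,"y": 0,"z": -0.12,"wx": 0,"wy": 0,"wz": 0,"hand": 1}]'

```text
t: 19.35
ee_pos: [0.3776, 0.2866, 0.2156]
ee_rot: [-0.432, 2.495, 0.143]
contact_force: [-0.0, 0.4, -0.9]
opening: 0.998
grasp_force: 0.0
```

```bash
python3 - <<'E'
from go import *
im=snapshot("side");t=snapshot("top")
o=np.zeros((600,800,3),np.uint8)
def cr(im,r0,r1,c0,c1,f):return cv2.resize(im[r0:r1,c0:c1],None,fx=f,fy=f,interpolation=cv2.INTER_CUBIC)[:,:,::-1]
a=cr(im,190,345,270,400,3.5);o[:a.shape[0],:a.shape[1]]=a
b=cr(t,225,310,225,280,5);o[:b.shape[0],470:470+b.shape[1]]=b
cv2.imwrite("pics/end.png",o)
i0=cv2.imread("pics/side0.png")[:,:,::-1];print("scraper region diff",np.abs(im[245:345,285:372].astype(int)-i0[245:345,285:372]).mean())
for c,a in greens(t): print(c.round(1),a)
E
```

```text
scraper region diff 8.614444444444445
[485.7 257.3] 166
[501.3 258.2] 162
[502.5 284.2] 168
[487.2 286.5] 163
```

View pics/end.png

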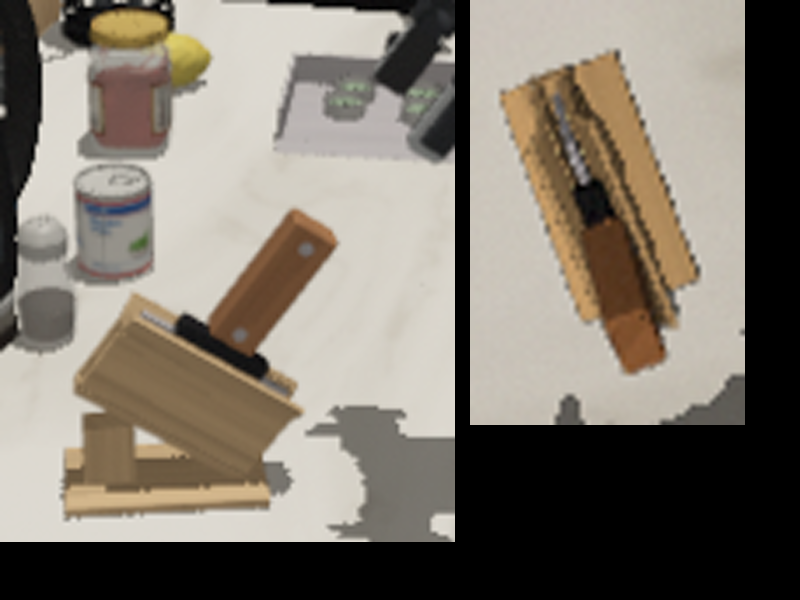

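The scraper sits in the stand as it did at the start, the candles are in the pan, and the gripper is clear.

```bash
python3 -c "
from plant import *
print(hand_in())"
```

```text
the job is handed in; nothing more can be done
None
```

Job handed in at about 19 s: the last pictures showed all four tea lights inside the dustpan, the scraper home in its stand, and the tin, shaker and jar not touched; the verdict itself was not shown to me.

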